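# Close and latch the potter's damp box

## Robot

A 6-joint arm with a two-finger parallel gripper is mounted at the origin on the work surface. World frame = base frame: x ahead of the robot, y to its left, z up, the work surface at z = 0. Lengths are in m, angles in rad, forces in N, time in s.
With the tool pointing down it reaches from about 0.3 to 0.775 m from the base axis. Payload 14.6 kg.
Tool frame: the origin (TCP) lies on the centre line of the jaws, within the pads' length; the fingertips stand 11 mm ahead of it and the grasp point (between the pads) lies 8 mm behind it; z points along the fingers, y is the line along which they close (so a half turn about z gives the same grasp; the last joint's range is limited). The gripper opens to 85 mm and grips with 20 to 120 N. Pads are 22 mm wide; open, the fingers measure 114 mm over their backs; the gripper's body (76 mm by 85 mm) begins 54 mm behind the grasp point. The pads swing forward as they close: fully open they stand 13 mm farther back than shut.
Start: joints at [-1.323, 0.3, 1.521, -0, 1.321, -0.067], TCP at [0.17, -0.523, 0.242] pointing down, gripper open.
Joint ranges: [-3.03, 3.03], [-0.79, 2.21], [0.23, 2.52], [-1.04, 4.18], [0, 3.07], [-2.55, 2.55]. Speed limits (rad/s): [2.22, 2.22, 2.57, 3.14, 3.14, 3.14].

## Interface

Orientations are given as a unit quaternion [w, x, y, z].
In Python, from plant import env gives the robot as it stands.
- The arm moves only by the shell command python3 inch.py 'ROWS'. ROWS is a JSON list of rows, 1 to 5 of them, each written [opening, [dx, dy, dz], [rx, ry, rz]]: the finger opening in m, then dx, dy, dz in units of 5 mm, then a rotation vector rx, ry, rz in rad; each row shifts and turns the commanded pose from where the row before left it, along the tool's axes as they then stand; what a row does not reach is not made up. A row lasts 1/8 s, in which the tool goes at most 0.0625 m and 0.188 rad, less where a joint would pass 70% of its speed; a pose out of reach is approached as far as the arm can. The fingers move at their own pace and stop on an object; the grip force is fixed at half the most. Time passes only in rows, so rows that do not move let the fingers close. It prints the time, the measured TCP pose, the force, the opening and the grip force at its end. Input that does not fit is refused with a message, and nothing moves.
- env.read_state(): the state, without advancing time (a new reading comes with each control period).
- env.read_camera(name): name is "scene" or "top" or "wrist"; returns the picture (400x640x3 uint8, red, green, blue); there is no depth.
- env.camera_params(name): a dict with "vfov" (degrees; the focal length in pixels is half the picture's height over the tangent of half this angle, whatever the lens; pixels are square), "cx", "cy" (the principal point, pixels), "camera_from_world" (4x4, takes a point from world to camera coordinates). Camera axes: x right, y down, z forward; pixel columns grow to the right and rows downward; lengths in m; the calibration is good to about 2 mm. A picture is of the moment at which its call begins: read the wrist's pose just before it. camera_params takes no time and is no camera call; for the wrist camera it gives the pose at the moment of the call.
- env.sign_off(): hands the job in; it is judged then, once.
The state is a dict: "time_s": time; "joint_positions": joint angles; "joint_velocities": joint speeds; "joint_torque": joint torques, N m; "position": TCP position; "orientation": TCP orientation; "contact_force": force on the tool from outside, world axes, zero at the start; "ft_torque": the same for the moment, N m; "width": finger opening in m; "grasp_force": force on a finger pad.
Only numpy, scipy, OpenCV 4.12 (cv2) and the standard library are available. Lean on these libraries where they do the work, as an engineer would, in place of code of your own. Each camera call takes 0.05 s, during which the arm holds its last target. There are 200 camera calls.

## Task

Close up the damp box for the night: first put the wooden batten that lies across its open well into the plywood tool tray, then slide the lid fully shut, then pinch the two release tabs of the latch knob and turn it clockwise until its hook is behind the lid's pin and both tabs have sprung back out. Let go of everything, and leave the pots and jars standing where they are.

Things in the scene. Friction and masses are not known exactly. Their poses are not given: they have to be found in the camera images.
- damp_box: White plastic box fixed to the bench, 150 (x) x 400 (y) x 85 mm high. Origin: centre of its underside; z up. Flat top at z = 85. Along its y: parking deck -200 to -45, open well (134 wide, floor at z = 6) -45 to 100, latch deck 100 to 200. The latch knob's vertical axis is at x = 0, y = 155. The lid slides on top along y.
- lid (a joint): Sliding grey lid, 148 (x) x 171 (y) x 8 mm, on the box top (upper face at box z = 93). m: 0 = fully shut (box y -55 to 116), grows to 0.145 as it slides open along the box's -y; starts 0.115 to 0.145. Friction 2 N; stays where left. A thing lying on the box top in front of it is pushed along and jams it against the latch.
- lid_rib (a point): Middle of the upright rib across the lid: 90 (x) x 12 (y) mm, box z = 93 to 123; this point at z = 115, and at box y = 10.5 when the lid is shut. Axes as the box's. Push its -y face towards the box's +y; over 55 mm of flat lid lies behind it.
- lid_pin (a point): Top of the upright steel keeper pin (8 mm thick, box z = 93 to 106) near the lid's front edge; at box x = 0, y = 110 when the lid is shut. The latch hook goes behind it (on its -y side).
- latch (a joint): Turn of the black latch knob about the vertical, rad, growing clockwise seen from above. Starts open, anywhere from 0 to 0.35, and rattles freely from 0 to 0.38; to go farther both tabs must be pressed in 5 mm or more. Within 0.05 of 1.42 (stop at 1.45) the released tabs spring out into notches and lock it. Friction about 0.04 N m.
- latch_hook (a point): End of the knob's steel hook, 55 mm from the axis, 6 mm thick, at box z = 100 to 107. It points to the box's +x when open and to its -y, behind the lid's pin, when locked (a quarter turn, about 1.4 rad); it passes the pin only if the lid is shut to within about 3 mm.
- latch_grip (a point): On the knob's axis at box z = 129, the height to pinch; turns with the knob. Pinch along its y axis, from above. Upright tabs at both ends of that axis: 20 mm wide, up to box z = 139, outer flat faces 53 mm apart (37 when pressed). Knob core 26 mm across, up to z = 135. Below z = 107 lie a ring of 35 mm radius and the hook: keep fingertips above 109.
- tab_a (a joint): Press of the tab on the +y side of the knob's own y axis, m: 0 = sprung out, 0.008 = fully pressed. Spring: 2.7 N to start, 6.3 N fully in. Frees the knob from 0.005 on.
- tab_b (a joint): The same for the tab on the -y side.
- batten: Plain wooden batten (loose, 0.05 kg), 180 (x) x 18 (y) x 12 (z) mm. Origin: centre of its underside. It starts lying on the box top across the well, its underside at 85 mm.
- tray: Open plywood tool tray, fixed, on the robot's left or right; outside 270 (x) x 130 (y) x 24 mm high, walls and floor 5 mm. Origin: centre of its underside. A tool (up to z = 15) lies along its +y wall, y = 40 to 52, x = -95 to 103; a thin flat one (up to z = 9) near x = -80, y = -42. The strip y = -25 to 35 is empty.
- banding_wheel: Potter's banding wheel with a clay pot on it, fixed; disc of 88 mm radius, pot 104 mm across, total height 150 mm. Origin: centre of its underside. Obstacle.
- bowl: Raw clay bowl, 80 mm across, 42 mm high, standing in the box's well. Origin: centre of its underside. Leave it alone.
- vase: Bisque vase, 72 mm across, 150 mm tall, standing on the bench close beside the latch deck on the robot's side. Origin: centre of its underside. Leave it alone.
- cup: Clay cup, 72 mm across, 75 mm high, on the bench beyond the box. Origin: centre of its underside. Leave it alone.
- mug: Bisque mug, 84 mm across, 85 mm high, on the bench beyond the box. Origin: centre of its underside. Leave it alone.
- jar_a: Glaze jar, 72 mm across, 75 mm high, beyond the box. Origin: centre of its underside. Leave it alone.
- jar_b: Glaze jar, 72 mm across, 75 mm high, beyond the box. Origin: centre of its underside. Leave it alone.

How it is judged:
On the way, in this order (a step that is already met when the one before it is completed fails the run):
1. the batten lies in the tool tray (x of batten in the frame of tray between -0.06 and 0.06 m and y of batten in the frame of tray between -0.06 and 0.06 m and z of batten in the frame of tray below 0.03 m and linear speed of batten below 0.03 m/s), for 0.2 s.
2. the lid is fully shut, with the latch still open (value of joint lid below 0.004 m and value of joint latch below 0.7 rad), for 0.2 s.
3. the latch is locked, both tabs sprung out (value of joint lid below 0.004 m and value of joint latch above 1.35 rad and value of joint each of tab_a, tab_b below 0.002 m), for 0.2 s.
At the end, for the whole second after the job is handed in: The batten lies still in the tray (its centre within 60 mm of the tray's centre in the tray's x and y, its underside below 30 mm), the lid is within 4 mm of fully shut, the latch is turned past 1.35 rad and both tabs are out to within 2 mm (all of step 1 and all of step 3); the robot touches nothing.
It fails at once if the bowl is shoved more than 30 mm or knocked over (distance of bowl from where it was at the start of the episode above 0.03 m or angle between bowl's own z axis and vertical above 0.35 rad).
It fails at once if the vase is shoved more than 30 mm or knocked over (distance of vase from where it was at the start of the episode above 0.03 m or angle between vase's own z axis and vertical above 0.35 rad).
It fails at once if the cup is shoved more than 30 mm or knocked over (distance of cup from where it was at the start of the episode above 0.03 m or angle between cup's own z axis and vertical above 0.35 rad).
It fails at once if the mug or the jar_a or the jar_b is shoved more than 30 mm or knocked over (distance of any of mug, jar_a, jar_b from where it was at the start of the episode above 0.03 m or angle between any of mug, jar_a, jar_b's own z axis and vertical above 0.35 rad).
It also fails if it takes over 64 s, if anything falls off the work surface, if the arm or the gripper's body presses on something with over 40 N, if the wrist force passes 120 N, or if a joint passes its speed limit or range.

## Working session

There is one attempt and no reset: what is moved stays moved. The work goes in short steps, Python scripts to look and compute and a shell command to move; the robot and the scene stay as the last step left them, time stands still between calls to the robot, and variables do not carry over. Pictures are saved under pics/ and viewed, at most 10 in all, crops included, and the job is handed in when it is done.

```bash
ls; mkdir -p pics
python3 - <<'E'
from plant import env
import cv2,numpy as np
for n in ("top","scene"):
    im=env.read_camera(n); cv2.imwrite(f"pics/{n}0.png",im[:,:,::-1])
    p=env.camera_params(n); print(n,p)
s=env.read_state(); print(s)
E
```

```text
inch.py
pics
plant.py
top {'vfov': 54.30701202049437, 'cx': 317.52084031859187, 'cy': 196.8075871614293, 'camera_from_world': array([[ 0.00265651, -0.99998686, -0.00438396,  0.0058038 ],
       [-0.99840946, -0.00240538, -0.05632729,  0.59373372],
       [ 0.05631601,  0.00452662, -0.99840273,  1.01834178],
       [ 0.        ,  0.        ,  0.        ,  1.        ]])}
scene {'vfov': 46.589021886550825, 'cx': 319.6247086226033, 'cy': 210.54137319235824, 'camera_from_world': array([[ 5.99979374e-01,  8.00014968e-01, -8.95851335e-04,
        -3.34581213e-01],
       [ 5.37105306e-01, -4.03636994e-01, -7.40672038e-01,
        -2.58699774e-01],
       [-5.92910315e-01,  4.43906779e-01, -6.71866155e-01,
         1.86887552e+00],
       [ 0.00000000e+00,  0.00000000e+00,  0.00000000e+00,
         1.00000000e+00]])}
{'time_s': 0.1, 'joint_positions': array([-1.32260443e+00,  3.00430684e-01,  1.52152644e+00, -8.79842002e-06,
        1.32067470e+00, -6.65679240e-02]), 'joint_velocities': array([ 0.00196055, -0.00211725, -0.00173731, -0.00067212, -0.00161701,
        0.00105588]), 'joint_torque': array([ 1.69452593e-03, -5.44376349e+01, -3.62370622e+01, -5.84400914e-05,
        2.98789484e-03,  6.15947719e-07]), 'position': array([ 0.17023762, -0.52278588,  0.24176658]), 'orientation': array([-5.17058236e-04,  9.87641018e-01,  1.56732094e-01, -5.13639727e-05]), 'contact_force': array([-0.24453928,  0.26553117, -0.48145002]), 'ft_torque': array([-0.00948987,  0.01277389,  0.0051162 ]), 'grasp_force': 0.0, 'width': 0.08544313749562675}
```

View pics/top0.png

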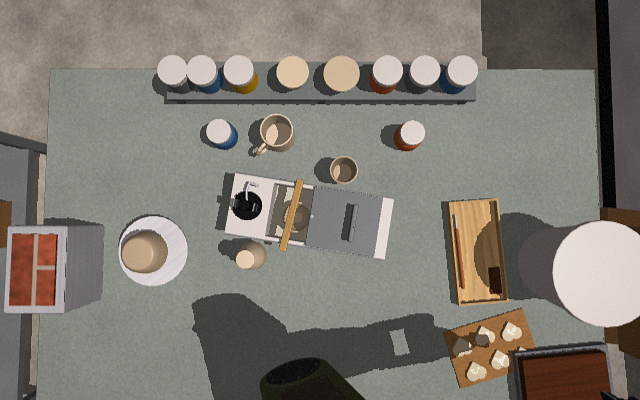

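View pics/scene0.png

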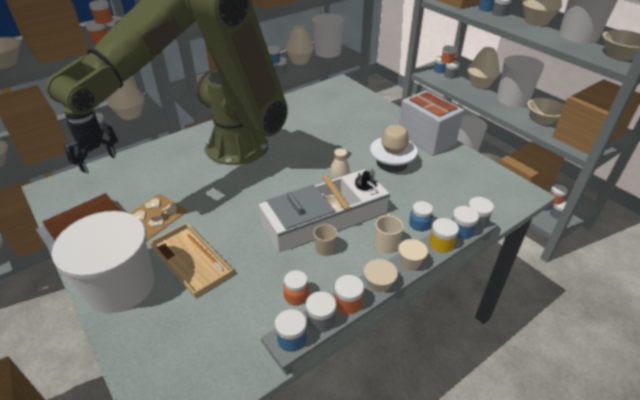

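Run:
```python
import cv2
im=cv2.imread("pics/top0.png"); print(im.shape)
cv2.imwrite("pics/crop0.png",cv2.resize(im[60:310,250:500],None,fx=2.4,fy=2.4,interpolation=cv2.INTER_CUBIC))
```

```text
(400, 640, 3)
```
The top camera: image x right = -world y; image y down = -world x. Robot base at bottom center.

View crop.

The top view shows the box in the middle, with its latch on the left at about (247,205), the batten from (298,181) to (285,248), the lid and its rib at (351,222), the tray at (477,251) and the vase at (250,255). Next I'll look at an enlarged crop.

View pics/crop0.png

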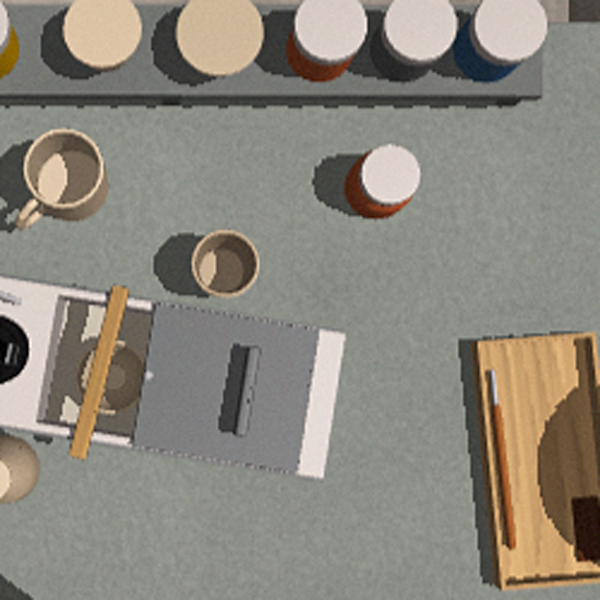

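Run:
```python
import cv2
im=cv2.imread("pics/top0.png")
cv2.imwrite("pics/crop1.png",cv2.resize(im[185:320,425:530],None,fx=4.4,fy=4.4,interpolation=cv2.INTER_CUBIC))
```

View pics/crop1.png

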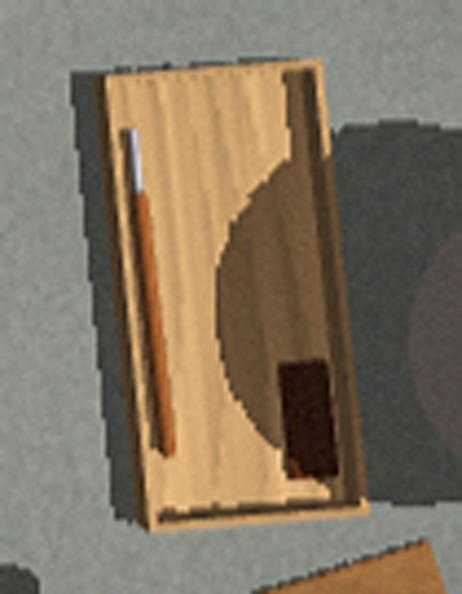

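The crops give these corners. Tray rim in crop1: (106,74), (323,60), (150,530), (368,514). In crop0: box right edge (345,332)/(323,477), batten ends (119,287)/(78,457), lid back corners (318,330)/(297,474).

```bash
cat > h.py <<'E'
import numpy as np
from plant import env
from scipy.spatial.transform import Rotation as R
def unproj(p,uv,z):
    uv=np.atleast_2d(uv).astype(float); f=200/np.tan(np.radians(p['vfov']/2)); T=p['camera_from_world']
    d=np.c_[(uv[:,0]-p['cx'])/f,(uv[:,1]-p['cy'])/f,np.ones(len(uv))]@T[:3,:3]
    c=-T[:3,:3].T@T[:3,3]
    return c+d*((z-c[2])/d[:,2])[:,None]
def proj(p,P):
    f=200/np.tan(np.radians(p['vfov']/2)); T=p['camera_from_world']
    q=np.atleast_2d(P)@T[:3,:3].T+T[:3,3]
    return np.c_[p['cx']+f*q[:,0]/q[:,2],p['cy']+f*q[:,1]/q[:,2]]
def fit(L,W):  # 2D pose of local pts L in world W
    l,w=L.mean(0),W.mean(0); H=(L-l).T@(W-w); a=np.arctan2(H[0,1]-H[1,0],H[0,0]+H[1,1])
    r=np.array([[np.cos(a),-np.sin(a)],[np.sin(a),np.cos(a)]]); t=w-r@l
    return t,a,np.abs(L@r.T+t-W).max()
def tool(): # down-tool: yaw of tool y axis etc
    s=env.read_state(); q=s['orientation']; return s, R.from_quat(np.r_[q[1:],q[0]])
def delta(target,zaxis_yaw_y): # shift in tool axes & rotation vec to put TCP at target, pointing down, tool y along yaw
    s,r=tool(); d=r.inv().apply(np.array(target)-s['position'])
    out=[]
    for k in (0,np.pi):
        y=np.array([np.cos(zaxis_yaw_y+k),np.sin(zaxis_yaw_y+k),0]); z=np.array([0,0,-1.]); x=np.cross(y,z)
        out.append((r.inv()*R.from_matrix(np.c_[x,y,z])).as_rotvec().round(3))
    out.sort(key=np.linalg.norm); return d.round(4),out[0]
E
python3 - <<'E'
from h import *
p=env.camera_params("top")
c0=lambda a:np.array(a)/2.4+[250,60]; c1=lambda a:np.array(a)/4.4+[425,185]
W=unproj(p,c1([(106,74),(323,60),(150,530),(368,514)]),.024)[:,:2]
for sgn in (1,-1):
  print("tray",fit(sgn*np.array([(.135,.065),(.135,-.065),(-.135,.065),(-.135,-.065)]),W)) 
print(W)
Wb=np.r_[unproj(p,c0([(345,332),(323,477)]),.085),unproj(p,[(231,174.5)],.085)][:,:2]
print("box",Wb,fit(np.array([(.075,-.2),(-.075,-.2),(.075,.2)]),Wb))
t,a,_=fit(np.array([(.075,-.2),(-.075,-.2),(.075,.2)]),Wb)
r=np.array([[np.cos(a),-np.sin(a)],[np.sin(a),np.cos(a)]])
for n,uv,z in (("batten",c0([(119,287),(78,457)]),.097),("lidback",c0([(318,330),(297,474)]),.093),("rib",c0([(254,346),(243,436)]),.123)):
  q=unproj(p,uv,z)[:,:2]; print(n,q,"mean",q.mean(0),"len",np.linalg.norm(q[0]-q[1]),"yaw",np.arctan2(*(q[0]-q[1])[::-1]),"inbox",(q-t)@r)
print("knob world",t+r@[0,.155])
E
```

```text
tray (array([ 0.4512027 , -0.41403981]), np.float64(0.07636757225986347), np.float64(0.0011311765006590813))
tray (array([ 0.4512027 , -0.41403981]), np.float64(-3.0652250813299298), np.float64(0.0011311765006590813))
[[ 0.58094256 -0.33880248]
 [ 0.58963712 -0.46844678]
 [ 0.31223825 -0.36028812]
 [ 0.32199287 -0.48862187]]
box [[ 0.58653755 -0.18179652]
 [ 0.43793306 -0.15806867]
 [ 0.64497471  0.22255485]] (array([0.54119461, 0.03043609]), np.float64(-0.1423785026876399), np.float64(0.004784845682506866))
batten [[0.63143674 0.05109301]
 [0.45848275 0.09171521]] mean [0.54495974 0.07140411] len 0.17766047809850904 yaw -0.2306914840283587 inbox [[ 0.08639782  0.03325307]
 [-0.0905703   0.04892241]]
lidback [[ 0.58809692 -0.15267176]
 [ 0.44168183 -0.13039066]] mean [ 0.51488938 -0.14153121] len 0.14810072533633947 yaw -0.15101898160334504 inbox [[ 0.07241035 -0.17459969]
 [-0.07568484 -0.17332005]]
rib [[ 0.57041545 -0.08432956]
 [ 0.48164074 -0.07323782]] mean [ 0.52602809 -0.07878369] len 0.08946493949176776 yaw -0.12429836287394282 inbox [[ 0.04521017 -0.10945798]
 [-0.04424014 -0.11107544]]
knob world [0.56318879 0.18386769]
```

Run:
```python
from h import *
print(delta([.545,.0714,.2],-.231+np.pi/2))
p=env.camera_params("top"); print("vase top",unproj(p,[(245,258)],.15))
```

```text
(array([ 0.5403, -0.4489,  0.0423]), array([-0.001,  0.   ,  0.546]))
vase top [[0.44521412 0.17267963 0.15      ]]
```

The rows are not in the units I measure in: shifts go in units of 5 mm. I convert before sending: 0.045 m is 9, -0.0374 m is -7.48.

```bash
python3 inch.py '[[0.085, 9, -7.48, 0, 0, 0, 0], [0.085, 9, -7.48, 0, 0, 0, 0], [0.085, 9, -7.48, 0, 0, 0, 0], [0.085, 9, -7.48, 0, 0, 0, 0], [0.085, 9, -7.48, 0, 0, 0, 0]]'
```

```text
refused: ROWS must be rows with the three-number parts in brackets of their own. Nothing was moved.
```

Wrong form. The message asks for rows with the three-number parts in brackets of their own, so I'll send the same numbers that way.

```bash
python3 inch.py '[[0.085, [9, -7.48, 0], [0, 0, 0]], [0.085, [9, -7.48, 0], [0, 0, 0]], [0.085, [9, -7.48, 0], [0, 0, 0]], [0.085, [9, -7.48, 0], [0, 0, 0]], [0.085, [9, -7.48, 0], [0, 0, 0]]]'; python3 inch.py '[[0.04, [9, -7.48, 0], [0, 0, 0]], [0.04, [9, -7.48, 0], [0, 0, 0]], [0.04, [9, -7.48, 0], [0, 0, 0]], [0.04, [9, -7.48, 0], [0, 0, 0]], [0.04, [9, -7.48, 0], [0, 0, 0]]]'; python3 inch.py '[[0.04, [9, -7.48, 0], [0, 0, 0]], [0.04, [9, -7.48, 0], [0, 0, 0]], [0.04, [0, 0, 0], [0, 0, 0.182]], [0.04, [0, 0, 0], [0, 0, 0.182]], [0.04, [0, 0, 0], [0, 0, 0.182]]]'
python3 - <<'E'
from h import *
print(delta([.545,.0714,.2],-.231+np.pi/2))
E
```

```text
time_s: 0.72
position: [0.3269, -0.2737, 0.2422]
orientation: [-0.0, 0.988, 0.157, 0.0]
contact_force: [1.3, -0.8, -0.8]
width: 0.0851
grasp_force: 0.0
time_s: 1.35
position: [0.483, -0.0261, 0.2422]
orientation: [0.0, 0.988, 0.157, -0.0]
contact_force: [1.0, -1.2, 0.6]
width: 0.0397
grasp_force: 0.0
time_s: 1.98
position: [0.5447, 0.0712, 0.2418]
orientation: [0.0, 0.993, -0.118, -0.0]
contact_force: [0.2, 1.0, -0.2]
width: 0.0403
grasp_force: 0.0
(array([ 0.0003, -0.0003,  0.0418]), array([ 0.   ,  0.001, -0.006]))
```

Run:
```python
from h import *
import cv2
p=env.camera_params("wrist"); im=env.read_camera("wrist"); cv2.imwrite("pics/w1.png",im[:,:,::-1])
a=-.231;u=np.array([np.cos(a),np.sin(a),0]);v=np.array([-u[1],u[0],0])
c=np.array([.545,.0714,.097]);print(proj(p,[c+i*.09*u+j*.009*v for i in(-1,1) for j in(-1,1)]).round(1))
b=-.1424;u=np.array([np.cos(b),np.sin(b),0]);v=np.array([-u[1],u[0],0]);o=np.array([.5412,.0304,0])
print("deck corners",proj(p,[o+s*.067*u+y*v+[0,0,.085] for s in(-1,1) for y in(.1,)]).round(1), "pin",proj(p,[o+(.110-.119)*v+[0,0,.106]]),"knob",proj(p,[o+.155*v+[0,0,.135]]))
```

```text
[[329.2 273.5]
 [311.5 273.6]
 [330.   84.7]
 [308.6  84.9]]
deck corners [[269.  250.6]
 [247.7 117.2]] pin [[375.57773719 183.5601636 ]] knob [[181.31186018 210.98356024]]
```

View pics/w1.png

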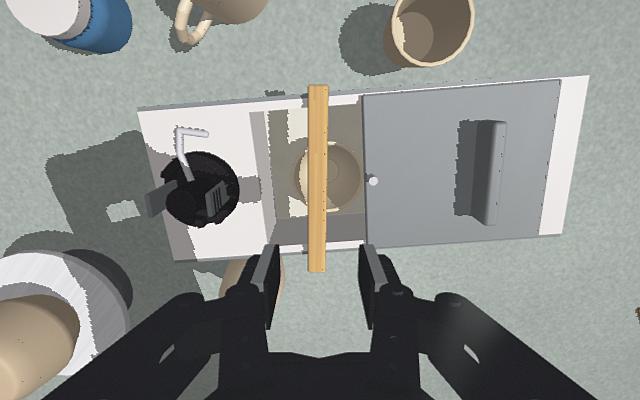

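The batten lies within about 1 px of the prediction (ends at x 308–328, y 85 and 271), and the pin is at (373,181). The ring around the knob is centred near (200,189). I'll refit the box from its corners and check the knob.

```bash
python3 - <<'E'
from h import *
p=env.camera_params("wrist")
W=unproj(p,[(173,262),(137,110),(590,75),(563,235)],.085)[:,:2]
L=np.array([(-.075,.2),(.075,.2),(.075,-.2),(-.075,-.2)])
t,a,e=fit(L,W); print(t,a,e); r=np.array([[np.cos(a),-np.sin(a)],[np.sin(a),np.cos(a)]])
k=np.r_[t+r@[0,.155],0]; print("knob",k)
for z in (.1,.107,.129,.135): print(z,proj(p,[k+[0,0,z]]).round(1))
print("pin in box",(unproj(p,[(373,181)],.106)[:,:2]-t)@r)
tab=unproj(p,[(145,217),(146,190)],.139)[:,:2]; print("tabs",(tab-t)@r)
E
python3 - <<'E'
import cv2
im=cv2.imread("pics/w1.png")
cv2.imwrite("pics/w1k.png",cv2.resize(im[105:265,125:285],None,fx=3.7,fy=3.7,interpolation=cv2.INTER_CUBIC))
E
```

```text
[0.5426649  0.02961553] -0.17194196807333684 0.001581961673446819
knob [0.56918478 0.18232996 0.        ]
0.1 [[196.7 192.9]]
0.107 [[193.8 195.1]]
0.129 [[183.6 202.8]]
0.135 [[180.5 205.1]]
pin in box [[ 0.00074073 -0.0063571 ]]
tabs [[-0.00669307  0.18382728]
 [ 0.01562161  0.17745894]]
```

View pics/w1k.png

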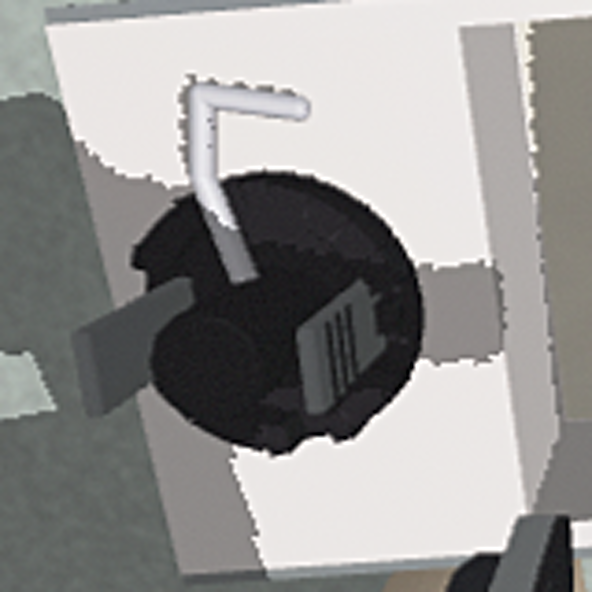

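```bash
python3 inch.py '[[0.04, [0, 0, 8], [0, 0, 0]], [0.04, [0, 0, 8], [0, 0, 0]], [0.04, [0, 0, 8], [0, 0, 0]], [0.04, [0, 0, 7.8], [0, 0, 0]], [0.04, [0, 0, 0], [0, 0, 0]]]';  python3 inch.py '[[0.0, [0, 0, 0], [0, 0, 0]], [0.0, [0, 0, 0], [0, 0, 0]], [0.0, [0, 0, 0], [0, 0, 0]], [0.0, [0, 0, 0], [0, 0, 0]]]'
```

```text
time_s: 2.65
position: [0.5433, 0.0708, 0.081]
orientation: [0.0, 0.993, -0.114, -0.003]
contact_force: [0.3, -0.9, 0.4]
width: 0.0406
grasp_force: 0.0
time_s: 3.15
position: [0.5457, 0.071, 0.0852]
orientation: [-0.0, 0.993, -0.115, 0.002]
contact_force: [-0.3, -0.7, 7.1]
width: 0.0167
grasp_force: 59.4
```

The batten is gripped. The knob close-up shows the hook towards box +x and the tabs left and right of the core. Now I'll lift it towards the tray.

Converted, -0.04 m is -8.

```bash
python3 inch.py '[[0.0, [0, 0, -8], [0, 0, 0]], [0.0, [0, 0, -8], [0, 0, 0]], [0.0, [0, 0, -8], [0, 0, 0]]]'
python3 - <<'E'
from h import *
print(delta([.4508,-.409,.2],.0764+np.pi/2))
E
```

```text
time_s: 3.52
position: [0.5447, 0.071, 0.2056]
orientation: [-0.0, 0.993, -0.115, 0.001]
contact_force: [0.4, 0.2, -1.1]
width: 0.0166
grasp_force: 58.6
(array([0.0183, 0.4887, 0.0055]), array([-0.   , -0.001, -0.307]))
```

Converted, 0.05 m is 10, 0.0018 m is 0.36.

```bash
python3 inch.py '[[0.0, [0.36, 10, 0], [0, 0, 0]], [0.0, [0.36, 10, 0], [0, 0, 0]], [0.0, [0.36, 10, 0], [0, 0, 0]], [0.0, [0.36, 10, 0], [0, 0, 0]], [0.0, [0.36, 10, 0], [0, 0, 0]]]';python3 inch.py '[[0.0, [0.36, 10, 0], [0, 0, 0]], [0.0, [0.36, 10, 0], [0, 0, 0]], [0.0, [0.36, 10, 0], [0, 0, 0]], [0.0, [0.36, 10, 0], [0, 0, 0]], [0.0, [0.36, 7.8, 0], [0, 0, 0]]]'; python3 inch.py '[[0.0, [0, 0, 0], [0, 0, -0.154]], [0.0, [0, 0, 0], [0, 0, -0.153]], [0, [0, 0, 0], [0, 0, 0]]]'
python3 - <<'E'
from h import *
print(delta([.4508,-.409,.021],.0764+np.pi/2))
E
```

```text
time_s: 4.15
position: [0.4959, -0.176, 0.2044]
orientation: [0.0, 0.993, -0.115, 0.001]
contact_force: [0.7, 0.0, -1.1]
width: 0.017
grasp_force: 58.6
time_s: 4.78
position: [0.4496, -0.4111, 0.2043]
orientation: [0.0, 0.993, -0.116, 0.001]
contact_force: [0.1, -0.0, -0.3]
width: 0.0164
grasp_force: 58.6
time_s: 5.15
position: [0.4503, -0.4092, 0.2041]
orientation: [0.0, 0.999, 0.038, 0.0]
contact_force: [-0.1, -0.2, -0.4]
width: 0.0169
grasp_force: 58.6
(array([ 0.0004, -0.0003,  0.1831]), array([ 0.001, -0.001, -0.001]))
```

Converted, 0.05 m is 10, 0.022 m is 4.4.

```bash
python3 inch.py '[[0.0, [0, 0, 10], [0, 0, 0]], [0.0, [0, 0, 10], [0, 0, 0]], [0, [0, 0, 10], [0, 0, 0]], [0, [0, 0, 4.4], [0, 0, 0]], [0, [0, 0, 2.2], [0, 0, 0]]]'; python3 inch.py '[[0.0, [0, 0, 0], [0, 0, 0]], [0.032, [0, 0, 0], [0, 0, 0]], [0.032, [0, 0, 0], [0, 0, 0]], [0.032, [0, 0, 0], [0, 0, 0]]]';python3 inch.py '[[0.032, [0, 0, -6], [0, 0, 0]], [0.032, [0, 0, -10], [0, 0, 0]], [0.032, [0, 0, -10], [0, 0, 0]], [0.032, [0, 0, -10], [0, 0, 0]]]'
python3 - <<'E'
from h import *
import cv2
p=env.camera_params("wrist"); im=env.read_camera("wrist"); cv2.imwrite("pics/w2.png",im[:,:,::-1])
t=np.array([.4512,-.414]);a=.0764;r=np.array([[np.cos(a),-np.sin(a)],[np.sin(a),np.cos(a)]])
print(proj(p,[np.r_[t+r@[x,y],.017] for x,y in((.09,.005),(-.09,.005),(0,.005))]).round())
b=-.165; v=np.array([-np.sin(b),np.cos(b)]); o=np.array([.542,.030]); 
print(delta(np.r_[o-.155*v,.2],b+np.pi/2), o-.155*v)
E
```

```text
time_s: 5.78
position: [0.4502, -0.4089, 0.0196]
orientation: [-0.0, 0.999, 0.037, -0.0]
contact_force: [0.3, 0.5, -0.1]
width: 0.0172
grasp_force: 58.6
time_s: 6.28
position: [0.4504, -0.4093, 0.0209]
orientation: [0.0, 0.999, 0.038, 0.0]
contact_force: [0.4, 0.0, 0.1]
width: 0.0321
grasp_force: 0.0
time_s: 6.78
position: [0.4501, -0.409, 0.2023]
orientation: [0.0, 0.999, 0.038, 0.0]
contact_force: [0.5, -0.4, 0.2]
width: 0.0318
grasp_force: 0.0
[[320.  87.]
 [320. 255.]
 [320. 178.]]
(array([ 0.0865, -0.2818,  0.0081]), array([ 0.007, -0.007,  0.241])) [ 0.51654089 -0.12289485]
```

View pics/w2.png

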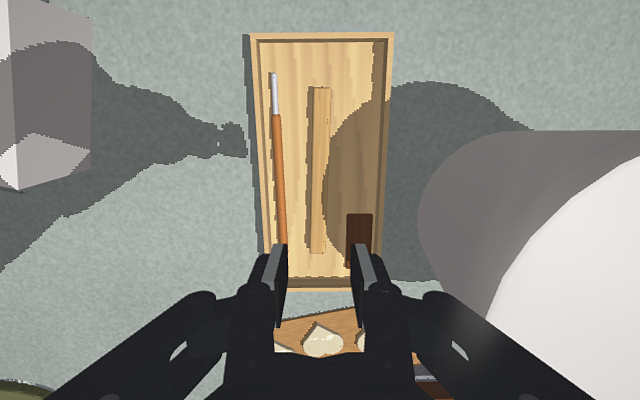

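The batten lies flat in the tray, from (319,88) to (316,253) against a predicted (320,87) to (320,255). Now I'll go behind the lid rib.

```bash
python3 inch.py '[[0.0, [3.46, -11.28, 0], [0, 0, 0]], [0.0, [3.46, -11.28, 0], [0, 0, 0]], [0.0, [3.46, -11.28, 0], [0, 0, 0]], [0.0, [3.46, -11.28, 0], [0, 0, 0]], [0.0, [3.46, -11.28, 0], [0, 0, 0]]]';python3 inch.py '[[0.0, [0, 0, 0], [0, 0, 0.12]], [0.0, [0, 0, 0], [0, 0, 0.12]], [0, [0, 0, 0], [0, 0, 0]]]'
python3 - <<'E'
from h import *
b=-.16; v=np.array([-np.sin(b),np.cos(b)]); o=np.array([.542,.030]); 
print(delta(np.r_[o-.155*v,.112],b+np.pi/2), env.read_state()['joint_positions'])
E
```

```text
time_s: 7.45
position: [0.5153, -0.1195, 0.2005]
orientation: [0.0, 0.999, 0.038, 0.0]
contact_force: [0.3, 0.5, 0.2]
width: -0.0001
grasp_force: 0.0
time_s: 7.82
position: [0.5152, -0.1213, 0.2004]
orientation: [0.0, 0.997, -0.082, 0.0]
contact_force: [-0.1, -0.2, 0.2]
width: -0.0005
grasp_force: 0.0
(array([0.0024, 0.0013, 0.0884]), array([ 0.   , -0.   , -0.003])) [-3.00463099e-01  2.92303180e-01  1.63191273e+00 -1.86166000e-05
  1.21712013e+00  1.43371239e+00]
```

Converted, 0.04 m is 8, 0.009 m is 1.8.

```bash
python3 inch.py '[[0.0, [0.48, 0.26, 8], [0, 0, 0]], [0, [0, 0, 8], [0, 0, 0]], [0.0, [0, 0, 1.8], [0, 0, 0]], [0, [0, 0, 0], [0, 0, 0]]]';python3 inch.py '[[0, [0, -4, 0], [0, 0, 0]], [0, [0, -4, 0], [0, 0, 0]], [0, [0, -4, 0], [0, 0, 0]], [0, [0, -4, 0], [0, 0, 0]], [0, [0, -4, 0], [0, 0, 0]]]';python3 inch.py '[[0, [0, -2, 0], [0, 0, 0]], [0, [0, -1.6, 0], [0, 0, 0]], [0, [0, -1.4, 0], [0, 0, 0]]]'
python3 - <<'E'
from h import *
b=-.16; v=np.array([-np.sin(b),np.cos(b)]); o=np.array([.542,.030]); 
print((env.read_state()['position'][:2]-o)@v)
E
```

```text
time_s: 8.32
position: [0.5175, -0.1232, 0.1119]
orientation: [0.0, 0.997, -0.082, 0.0]
contact_force: [0.1, 0.4, 0.5]
width: -0.0002
grasp_force: 0.0
time_s: 8.95
position: [0.5343, -0.0231, 0.1129]
orientation: [0.0, 0.997, -0.082, 0.001]
contact_force: [-0.2, -3.3, 1.2]
width: -0.0003
grasp_force: 1.5
time_s: 9.32
position: [0.538, 0.0005, 0.1117]
orientation: [0.0, 0.997, -0.082, 0.0]
contact_force: [-0.7, -2.2, 1.7]
width: 0.0001
grasp_force: 1.2
-0.02978190544450293
```

Converted, -0.005 m is -1, -0.003 m is -0.6.

```bash
python3 inch.py '[[0, [0, -1, 0], [0, 0, 0]], [0, [0, -1, 0], [0, 0, 0]], [0, [0, -0.6, 0], [0, 0, 0]]]';python3 inch.py '[[0, [0, -0.6, 0], [0, 0, 0]], [0, [0, -0.4, 0], [0, 0, 0]]]';python3 inch.py '[[0, [0, -0.4, 0], [0, 0, 0]], [0, [0, -0.4, 0], [0, 0, 0]]]'
```

```text
time_s: 9.7
position: [0.5399, 0.0132, 0.1113]
orientation: [-0.0, 0.997, -0.082, 0.0]
contact_force: [-0.6, -1.4, 2.3]
width: 0.0003
grasp_force: 1.1
time_s: 9.95
position: [0.5407, 0.0181, 0.1113]
orientation: [0.0, 0.997, -0.082, 0.0]
contact_force: [-0.1, -2.6, 1.5]
width: 0.0
grasp_force: 1.1
time_s: 10.2
position: [0.5411, 0.0203, 0.1113]
orientation: [0.002, 0.997, -0.082, -0.0]
contact_force: [-5.5, -26.4, 4.4]
width: -0.0001
grasp_force: 13.8
```

The lid hit its stop: the force jumped to 26 N at the expected position. Next I'll back off, rise and go above the knob.

Converted, -0.05 m is -10, 0.012 m is 2.4.

```bash
python3 inch.py '[[0, [0, 2.4, 0], [0, 0, 0]], [0, [0, 0, -10], [0, 0, 0]], [0, [0, 0, -10], [0, 0, 0]], [0, [0, 0, -10], [0, 0, 0]]]';python3 inch.py '[[0.075, [0, -9, 0], [0, 0, 0]], [0.075, [0, -9, 0], [0, 0, 0]], [0.075, [0, -9, 0], [0, 0, 0]], [0.075, [0, -8.4, 0], [0, 0, 0]], [0.075, [0, 0, 0], [0, 0, 0]]]'
python3 - <<'E'
from h import *
import cv2
p=env.camera_params("wrist"); im=env.read_camera("wrist"); cv2.imwrite("pics/w3.png",im[:,:,::-1])
b=-.16; v=np.array([-np.sin(b),np.cos(b)]); u=np.array([v[1],-v[0]]);o=np.array([.542,.030]); 
x=env.read_state()['position'];print(x,(x[:2]-o)@v,(x[:2]-o)@u)
k=np.array([.567,.183]); print(proj(p,[np.r_[k,z] for z in (.1,.135)]).round(1))
q=proj(p,[np.r_[k,.13]])[0]; a=np.clip((q-[105,85]).astype(int),0,None); print(a)
cv2.imwrite("pics/w3k.png",cv2.resize(im[a[1]:a[1]+170,a[0]:a[0]+210,::-1],None,fx=3.5,fy=3.5,interpolation=cv2.INTER_CUBIC))
E
```

```text
time_s: 10.7
position: [0.539, 0.0102, 0.2627]
orientation: [-0.0, 0.997, -0.082, -0.0]
contact_force: [-0.0, -0.5, 0.5]
width: -0.0005
grasp_force: 0.0
time_s: 11.32
position: [0.568, 0.1871, 0.2606]
orientation: [-0.0, 0.997, -0.08, -0.001]
contact_force: [-0.6, 0.3, -0.1]
width: 0.0749
grasp_force: 0.0
[0.56805265 0.18560401 0.2606689 ] 0.1577671840699336 0.0009293307099354849
[[324.6 184.6]
 [325.3 194.9]]
[220 108]
```

View pics/w3k.png

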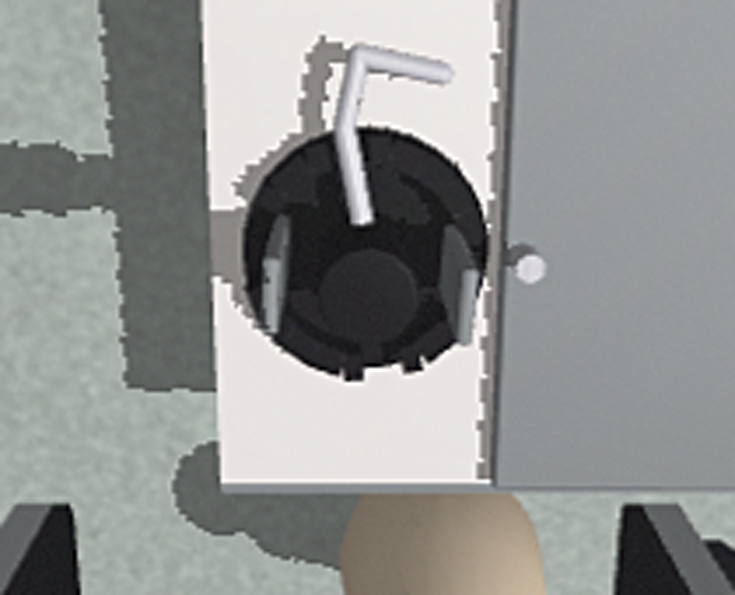

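The knob crop shows the core top centred at (368,292), ring centre (366,252), tab tops at about (273,294) and (468,306), and the lid closed with its pin at (530,268).

Run:
```python
from h import *
p=env.camera_params("wrist")
c=lambda *a:np.array(a)/3.5+[220,108]
for n,uv,z in(("core",c(368,292),.135),("ring",c(366,252),.103),("pin",c(530,268),.106)): print(n,unproj(p,uv,z))
w=unproj(p,np.array([c(273,294),c(468,306)]),.139);d=w[0]-w[1];print("tabs",w,w.mean(0),np.linalg.norm(d),np.arctan2(d[1],d[0])-np.pi/2)
w=unproj(p,np.array([c(222,485),c(495,485)]),[.085,.093]);print(w)
s,r=tool();print(s['position'],delta([.57,.183,.26],-.24-np.pi/2))
```

```text
core [[0.57012267 0.18109978 0.135     ]]
ring [[0.57226666 0.18068289 0.103     ]]
pin [[0.56129611 0.13707037 0.106     ]]
tabs [[0.5745335  0.20391895 0.139     ]
 [0.56379391 0.1574226  0.139     ]] [0.56916371 0.18067078 0.139     ] 0.047720540328954286 -0.2269959810735971
[[0.50090527 0.23736162 0.085     ]
 [0.49113808 0.15350415 0.093     ]]
[0.56805265 0.18560401 0.2606689 ] (array([0.0023, 0.0023, 0.0007]), array([0.   , 0.001, 0.078]))
```

```bash
R='x'; python3 inch.py '[[0.08, [0, 0, 0], [0, 0, -0.18]], [0.08, [0, 0, 0], [0, 0, -0.18]], [0.08, [0, 0, 0], [0, 0, -0.18]], [0.08, [0, 0, 0], [0, 0, -0.18]], [0.08, [0, 0, 0], [0, 0, -0.18]]]' >/dev/null;python3 inch.py '[[0.08, [0, 0, 0], [0, 0, -0.18]], [0.08, [0, 0, 0], [0, 0, -0.18]], [0.08, [0, 0, 0], [0, 0, -0.18]], [0.08, [0, 0, 0], [0, 0, -0.18]], [0.08, [0, 0, 0], [0, 0, -0.18]]]' >/dev/null;python3 inch.py '[[0.08, [0, 0, 0], [0, 0, -0.18]], [0.08, [0, 0, 0], [0, 0, -0.18]], [0.08, [0, 0, 0], [0, 0, -0.18]], [0.08, [0, 0, 0], [0, 0, -0.18]], [0.08, [0, 0, 0], [0, 0, -0.18]]]' ;python3 inch.py '[[0.08, [0, 0, 0], [0, 0, -0.18]], [0.08, [0, 0, 0], [0, 0, -0.18]], [0.08, [0, 0, 0], [0, 0, 0]]]'
python3 - <<'E'
from h import *
s,r=tool();print(s['position'],s['joint_positions'],delta([.57,.181,.126],-.227+np.pi/2))
E
```

```text
time_s: 13.25
position: [0.5683, 0.1835, 0.2613]
orientation: [-0.0, 0.296, 0.955, 0.0]
contact_force: [-0.3, 0.6, -0.1]
width: 0.0801
grasp_force: 0.0
time_s: 13.62
position: [0.5683, 0.1837, 0.2613]
orientation: [-0.0, 0.124, 0.992, 0.0]
contact_force: [0.0, -0.4, 0.3]
width: 0.0799
grasp_force: 0.0
[0.5682859  0.18373237 0.26131588] [ 2.51348294e-01  3.93219985e-01  1.35193172e+00  8.97995594e-05
  1.39658353e+00 -1.07152501e+00] (array([-0.0024, -0.0022,  0.1353]), array([ 0.   , -0.   , -0.021]))
```

```bash
python3 inch.py '[[0.08, [-0.48, -0.44, 8], [0, 0, -0.021]], [0.08, [0, 0, 9], [0, 0, 0]], [0.08, [0, 0, 7], [0, 0, 0]], [0.08, [0, 0, 3.6], [0, 0, 0]], [0.08, [0, 0, 0], [0, 0, 0]]]';python3 - <<'E'
from h import *
print(delta([.57,.181,.123],-.227+np.pi/2))
E
```

```text
time_s: 14.25
position: [0.57, 0.1817, 0.1229]
orientation: [-0.001, 0.113, 0.994, -0.0]
contact_force: [-0.4, -0.2, 0.5]
width: 0.0798
grasp_force: 0.0
(array([-0.0002, -0.0007, -0.0001]), array([-0.001, -0.001, -0.   ]))
```

Converted, -0.0007 m is -0.14.

```bash
python3 inch.py '[[0.034, [0, -0.14, 0], [0, 0, 0]], [0.034, [0, 0, 0], [0, 0, 0]], [0.034, [0, 0, 0], [0, 0, 0]], [0.034, [0, 0, 0], [0, 0, 0]], [0.034, [0, 0, 0], [0, 0, 0]]]'
```

```text
time_s: 14.88
position: [0.5708, 0.1813, 0.1257]
orientation: [0.002, 0.112, 0.994, 0.0]
contact_force: [-3.7, -3.2, 13.8]
width: 0.0345
grasp_force: 29.3
```

```bash
python3 inch.py '[[0.034, [0, 0, 0], [0, 0, 0.12]], [0.034, [0, 0, 0], [0, 0, 0.12]], [0.034, [0, 0, 0], [0, 0, 0.12]], [0.034, [0, 0, 0], [0, 0, 0.12]], [0.034, [0, 0, 0], [0, 0, 0]]]'; python3 -c "
from h import *
print(env.read_state()['ft_torque'])"
```

```text
time_s: 15.5
position: [0.5705, 0.1807, 0.1257]
orientation: [0.001, 0.346, 0.938, 0.0]
contact_force: [-7.1, -8.1, 15.7]
width: 0.0345
grasp_force: 29.9
[-1.37393435  1.1731582   0.04318793]
```

```bash
python3 inch.py '[[0.034, [0, 0, 0], [0, 0, 0.12]], [0.034, [0, 0, 0], [0, 0, 0.12]], [0.034, [0, 0, 0], [0, 0, 0.12]], [0.034, [0, 0, 0], [0, 0, 0.12]], [0.034, [0, 0, 0], [0, 0, 0.12]]]';python3 inch.py '[[0.034, [0, 0, 0], [0, 0, 0.12]], [0.034, [0, 0, 0], [0, 0, 0.12]], [0.034, [0, 0, 0], [0, 0, 0.03]], [0.034, [0, 0, 0], [0, 0, 0]]]'; python3 -c "
from h import *
print(env.read_state()['ft_torque'])"
```

```text
time_s: 16.12
position: [0.5698, 0.1803, 0.1256]
orientation: [0.0, 0.609, 0.793, -0.001]
contact_force: [-13.2, -10.9, 20.4]
width: 0.0344
grasp_force: 30.9
time_s: 16.62
position: [0.5695, 0.1803, 0.1256]
orientation: [0.0, 0.709, 0.705, -0.001]
contact_force: [-16.4, -11.7, 22.6]
width: 0.0349
grasp_force: 31.2
[-2.01769189  3.00049734 -0.02139235]
```

```bash
for i in 1; do python3 inch.py '[[0.034, [0, 0, 0], [0, 0, 0.02]], [0.034, [0, 0, 0], [0, 0, 0]]]' | sed -n 3p;  python3 -c "
from h import *
print(env.read_state()['ft_torque'])"; python3 inch.py '[[0.034, [0, 0, 0], [0, 0, 0.02]], [0.034, [0, 0, 0], [0, 0, 0]]]'| sed -n 3p;  python3 -c "
from h import *
print(env.read_state()['ft_torque'])"; done
```

```text
orientation: [0.0, 0.716, 0.698, -0.001]
[-1.99016484  3.03298716 -0.00407369]
orientation: [0.0, 0.723, 0.691, -0.001]
[-2.04845544  3.10056632  0.08986704]
```

```bash
python3 inch.py '[[0.034, [0, 0, 0], [0, 0, 0.02]], [0.034, [0, 0, 0], [0, 0, 0]]]' | sed -n 3p;  python3 -c "
from h import *
print(env.read_state()['ft_torque'])"
```

```text
orientation: [0.0, 0.729, 0.684, -0.001]
[-2.02998703  3.05516049  0.44414839]
```

At the stop the torque rose to 0.44 N m. I'll back off slightly and release.

Converted, -0.03 m is -6, -0.04 m is -8.

```bash
python3 inch.py '[[0.034, [0, 0, 0], [0, 0, -0.035]], [0.034, [0, 0, 0], [0, 0, 0]], [0.082, [0, 0, 0], [0, 0, 0]], [0.082, [0, 0, 0], [0, 0, 0]], [0.082, [0, 0, 0], [0, 0, 0]]]';python3 inch.py '[[0.082, [0, 0, 0], [0, 0, 0]], [0.082, [0, 0, -6], [0, 0, 0]], [0.082, [0, 0, -8], [0, 0, 0]], [0.082, [0, 0, -8], [0, 0, 0]], [0.082, [0, 0, -6], [0, 0, 0]]]'
python3 - <<'E'
from h import *
import cv2
im=env.read_camera("wrist")
cv2.imwrite("pics/w4.png",im[:,:,::-1])
E
```

```text
time_s: 18.0
position: [0.5702, 0.1815, 0.1237]
orientation: [0.0, 0.717, 0.697, 0.0]
contact_force: [0.1, 0.1, 0.1]
width: 0.0819
grasp_force: 0.0
time_s: 18.62
position: [0.5701, 0.1815, 0.2653]
orientation: [0.0, 0.717, 0.697, 0.001]
contact_force: [-0.2, -0.3, -0.3]
width: 0.0822
grasp_force: 0.0
```

View pics/w4.png

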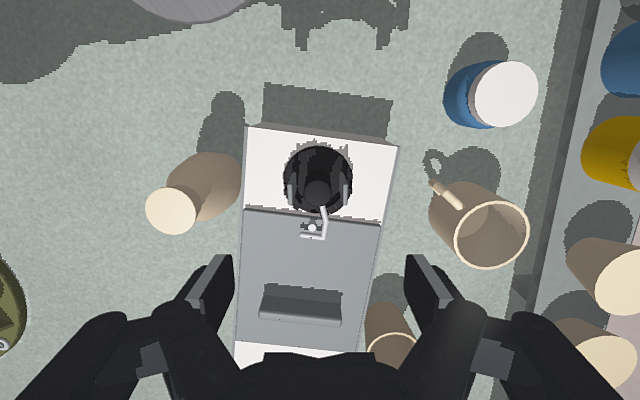

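The hook at (315,228) is behind the pin, the tabs at (291,193) and (345,193) are sprung out at their full spacing, the lid is shut and the vase and mug are standing. Nothing is touching the arm, so I'll hand it in.

```bash
python3 -c "
from plant import env
print(env.sign_off())"
```

```text
the job is handed in; nothing more can be done
None
```

The job is handed in at about 19 s, with no verdict returned: the batten is in the tray, the lid is shut, the hook is behind the pin with both tabs out, the arm is clear of everything, and no pot or jar was touched.

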